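Gauge the air gap of a speed sensor at the marked tooth

ROBOT

A 7-joint arm with a two-finger parallel gripper is mounted at the origin on a cart in front of the work surface, level with it; the furniture and walls round the work are solid. World frame = base frame: x ahead of the robot, y to its left, z up, the work surface at z = 0. Lengths are in m, angles in rad, forces in N, time in s.
With the tool pointing down it reaches from about 0.4 to 0.85 m from the base axis. Payload 4.4 kg.
Tool frame: the origin (TCP) lies at the centre of the arm's flange, where the gripper is bolted on; the fingertips stand 199 mm ahead of it and the grasp point (between the pads) lies 180 mm ahead of it; z points along the fingers, y is the line along which they close (so a half turn about z gives the same grasp; the last joint's range is limited). The gripper opens to 94 mm and grips with 3 to 60 N. Pads are 16 mm wide; open, the fingers measure 119 mm over their backs; the gripper's body (75 mm by 177 mm) begins 78 mm behind the grasp point.
Start: joints at [1.142, 0.628, 0.038, 1.517, -0.027, 0.996, -0.02], TCP at [0.231, -0.608, 0.405] pointing down, gripper open.
Joint ranges: [-3.06, 3.06], [-0.37, 2.12], [-1.25, 1.32], [0.18, 2.47], [-1.1, 4.24], [0.23, 1.98], [-2.94, 2.94]. Speed limits (rad/s): [2.57, 2.57, 3.14, 3.14, 3.14, 3.14, 3.14].

INTERFACE

Orientations are given as a 3x3 rotation matrix whose columns are the frame's x, y, z axes.
In Python, from bench import manip gives the robot as it stands. The module is installed in compiled form; this text tells all that it offers.
- The arm moves only by the tool step_arm, never from a script. Its argument "rows" is one flat list of numbers, 7 for each row, row after row: the shift along the world's x, y, z in m, then the turn, a rotation vector about the world's x, y, z in rad, then the finger opening in m, from 0 to 0.094. In form: [x, y, z, wx, wy, wz, claw, x, y, z, wx, wy, wz, claw, ...]. A call has 1 to 20 rows; each row is the pose to reach, as a shift and turn from the pose commanded when the call began; what a row does not reach only later rows make up. A row lasts 1/12 s, in which the tool goes at most 41.7 mm and 7.16 degrees, less where a joint would pass 70% of its speed; a pose out of reach is approached as far as the arm can. A call with a gripper value outside its range is refused whole. The fingers move at their own pace and stop on an object; the grip force is fixed at half the most. Time passes only in rows, so rows that repeat a pose let the fingers close. It gives the time, the measured TCP pose, the force, the opening and the grip force at its end, in the units of the state.
- manip.state(): the state, without advancing time (a new reading comes with each control period).
- manip.snapshot(name): name is "scene" or "top" or "wrist"; returns a dict with "img" (400x640x3 uint8, red, green, blue), "fx", "fy", "cx", "cy" (pixels), "R" (3x3) and "t" (3): a world point X has camera coordinates R X + t; the wrist camera has in their place "hand_eye" (4x4, takes a point from camera to tool coordinates, whose origin is the TCP and whose axes are the flange's). Camera axes: x right, y down, z forward; pixel columns grow to the right and rows downward; lengths in m; the calibration is good to about 2 mm. A picture is of the moment at which its call begins: read the wrist's pose just before it. There is no depth.
- manip.sign_off(): hands the job in; it is judged then, once.
The state is a dict: "t": time; "joints": joint angles; "qd": joint speeds; "joint_efforts": joint torques, N m; "position": TCP position; "eef_rot": TCP orientation; "force": force on the tool from outside, world axes, zero at the start; "wrist_torque": the same for the moment, N m; "grip_width": opening from 0.0 (shut) to 1.0 (fully open); "finger_force": force on a finger pad.
Only numpy, scipy, OpenCV 4.12 (cv2) and the standard library are available. Lean on these libraries where they do the work, as an engineer would, in place of code of your own. Each camera call takes 0.05 s, during which the arm holds its last target. There are 200 camera calls.

TASK

On the sensor test rig, turn the toothed wheel by its black knob until the tooth painted red clicks into place square in front of the orange-nosed sensor, and let go of the knob. Then take the yellow-handled feeler gauge out of its stand and slide its blade gently straight down between the red tooth and the sensor's nose until the full thickness of the blade fills the gap and drags snugly on both, with the tip below the sensor but clear of the base plate. Finish holding the gauge in the gap at that depth, so that the sensor can be clamped; leave the other gauges, the loupe and the flux tin alone.

Things in the scene. Friction and masses are not known exactly. Their poses are not given: they have to be found in the camera images.
- sensor_rig: fixed test rig on an aluminium base plate (112 mm along x, 206 mm along y, top 14 mm above the desk). Origin on the desk, on the wheel's upright axis; z up; the sensor lies in the rig's -y from the axis, the blue detent housing in +y. The knob, 110 mm tall, is its highest part; sensor and bracket reach 72 mm
- tone_wheel (a joint): angle of the steel toothed wheel, rad, counter-clockwise from above; 0 = red tooth square to the sensor. 10 teeth, tip radius 60 mm, 47 to 63 mm above the desk, tips 17 mm wide, upper edge chamfered 3 mm. A ball detent pulls it to every multiple of 0.628 rad and holds it up to about 0.15 N m. Starts 1 or 2 clicks on the positive side: turn it clockwise
- knob_grip (a point): centre of the black bar knob on the wheel, 95 mm above the desk on the wheel's axis. The bar is 46 mm long (this point's x), 14 mm thick (its y), from 72 to 110 mm above the desk, and turns with the wheel; the face of the wheel below it is at 63.5 mm
- gap (a point): point in the gap, fixed to the rig: 62 mm from the wheel's axis, 55 mm above the desk, level with the centre of the sensor's nose. x along the gap, +y to the wheel, -y to the sensor, z up. The red tooth's flat tip lies 2 mm to +y, so the 4 mm blade's mid-plane ends here; at rest the gap is only 2.2 mm wide (its middle 0.9 mm to +y of here)
- sensor_slide (a joint): how far the sensor on its sprung carriage is pushed back from the wheel, m; 0 = at rest, stop at 0.008. The sensor is a 16 mm thick level barrel, its orange nose narrowed to a 9 mm flat face; a spring of 400 N/m with 4.4 N preload presses it towards the wheel. About 0.0018 with the yellow blade snug between tooth and nose
- gauge_stand: fixed grey sheet-metal stand, 124 mm (x) by 56 mm (y), its top 72 mm above the desk with three upright slots 40 mm apart along its x, in which the three gauges stand in any order, blade down, the underside of the handle on the stand's top. Origin on the desk under its middle
- yellow_gauge_handle (a point): centre of the yellow handle, 24 mm wide (x), 14 mm thick (y), 50 mm tall (z), with black inlays. Below it a springy steel blade 12 mm wide, 4 mm thick, 62 mm long (tip 87 mm below this point), which flexes across its thickness, about 1.7 N per mm at the nose. 76 g; lift it over 62 mm to free it from the stand. Either face may face the sensor
- yellow_gauge_tip (a point): middle of the blade's tip edge; same axes as the handle. The last 10 mm of the blade taper to this edge, 1.5 mm thick and 9 mm wide; above that it has its full thickness. Pushing it into the gap takes roughly 3 to 8 N
- blue_gauge_handle (a point): centre of the handle of the blue gauge (3 mm blade, otherwise alike); not to be disturbed
- green_gauge_handle (a point): centre of the handle of the green gauge (5 mm blade, otherwise alike); not to be disturbed
- loupe_mid (a point): centre of a black loupe, 38 mm across, 36 mm tall, standing on the desk; not to be disturbed
- flux_tin_mid (a point): centre of a white tin with a green lid, 50 mm across, 20 mm tall, standing on the desk; not to be disturbed

How it is judged:
On the way, in this order (a step that is already met when the one before it is completed fails the run):
1. the red tooth stands clicked in square in front of the sensor, the knob let go, the yellow gauge still in its stand (value of joint tone_wheel between -0.07 and 0.07 rad and velocity of joint tone_wheel between -0.05 and 0.05 rad/s and contact force between the fingers and tone_wheel below 0.1 N and distance of yellow_gauge_handle from where it was at the start of the episode below 0.01 m), for 0.2 s.
2. the yellow gauge is drawn out of its stand (height (world z) of yellow_gauge_tip above 0.08 m and contact force between the fingers and yellow_gauge above 2 N), for 0.1 s.
3. its blade fills the gap between the red tooth and the sensor's nose and drags on both (value of joint tone_wheel between -0.07 and 0.07 rad and z of yellow_gauge_tip in the frame of gap between -0.04 and -0.014 m and x of yellow_gauge_tip in the frame of gap between -0.006 and 0.006 m and y of yellow_gauge_tip in the frame of gap between -0.004 and 0.004 m and value of joint sensor_slide between 0.0011 and 0.004 m and contact force between yellow_gauge and sensor_slide above 1 N and contact force between yellow_gauge and tone_wheel above 1 N and contact force between the fingers and yellow_gauge above 2 N), for 0.3 s.
At the end, for the whole second after the job is handed in: Wheel within 0.07 rad of the red tooth facing the sensor; yellow gauge gripped, still, upright (0.14 rad), square (0.2 rad), tip 14 to 40 mm below the nose centre, within 6 mm sideways and 4 mm across; over 1 N on both tooth and sensor, sensor pushed back 1.1 to 4 mm (all of step 3 and angle between yellow_gauge_handle's own z axis and vertical below 0.14 rad and angle between the y axis of yellow_gauge_handle and the y axis of gap, either way round below 0.2 rad and linear speed of yellow_gauge below 0.02 m/s); the arm keeps its last pose, push and grip.
It fails at once if the sensor is rammed back (more than 6 mm) or pressed with more than 25 N (value of joint sensor_slide above 0.006 m or contact force between yellow_gauge and sensor_slide above 25 N or contact force between the arm and sensor_slide above 15 N).
It fails at once if another gauge is moved more than 15 mm (distance of any of blue_gauge_handle, green_gauge_handle from where it was at the start of the episode above 0.015 m).
It fails at once if the loupe or the flux tin is moved more than 20 mm (distance of any of loupe_mid, flux_tin_mid from where it was at the start of the episode above 0.02 m).
It also fails if it takes over 58 s, if anything falls off the work surface, if the arm or the gripper's body presses on something with over 40 N, if the wrist force passes 120 N, or if a joint passes its speed limit or range.

## Working session

There is one attempt and no reset: what is moved stays moved. The work goes in short steps, Python scripts to look and compute and a tool call to move; the robot and the scene stay as the last step left them, time stands still between calls to the robot, and variables do not carry over. Pictures are saved under pics/ and viewed, at most 13 in all, crops included, and the job is handed in when it is done.

Besides the shell and the picture viewer there is one more tool, called in YAML: its name, and indented under it one key for each argument. step_arm: Moves the arm, as the interface text tells. Its arguments: {"type":"object","properties":{"rows":{"type":"array","items":{"type":"number"}}},"required":["rows"]}

```bash
mkdir -p pics; cat > h.py <<'E'
import numpy as np, cv2
from bench import manip
def snap(n,f=None):
    s=manip.state(); d=manip.snapshot(n)
    if n=="wrist":
        H=np.array(d["hand_eye"]);T=np.eye(4);T[:3,:3]=s["eef_rot"];T[:3,3]=s["position"]
        M=np.linalg.inv(T@H); d["R"],d["t"]=M[:3,:3],M[:3,3]
    d["R"]=np.array(d["R"]);d["t"]=np.array(d["t"]).ravel()
    if f: cv2.imwrite(f"pics/{f}.png",d["img"][:,:,::-1])
    return d
def ray(d,u,v):
    c=np.array([(u-d["cx"])/d["fx"],(v-d["cy"])/d["fy"],1.]);return -d["R"].T@d["t"],d["R"].T@c
def onz(d,u,v,z):
    o,r=ray(d,u,v);return o+r*(z-o[2])/r[2]
def proj(d,X):
    c=d["R"]@np.array(X)+d["t"];return [d["fx"]*c[0]/c[2]+d["cx"],d["fy"]*c[1]/c[2]+d["cy"]]
def blobs(d,lo,hi,amin=20,show=True):
    m=cv2.inRange(cv2.cvtColor(d["img"],cv2.COLOR_RGB2HSV),lo,hi)
    n,l,st,c=cv2.connectedComponentsWithStats(m)
    return m,[(np.round(c[i],1).tolist(),st[i].tolist()) for i in range(1,n) if st[i][4]>=amin]
E
python3 - <<'E'
from h import *
np.set_printoptions(precision=3,suppress=True)
s=manip.state();print(s["t"],s["position"],s["eef_rot"],s["force"],s["grip_width"])
a=snap("top","top0");b=snap("scene","scene0")
for d in(a,b):print(d["fx"],d["R"],-d["R"].T@d["t"])
E
```

```text
0.0 [ 0.231 -0.607  0.404] [[ 0.935  0.355 -0.001]
 [ 0.355 -0.935  0.002]
 [-0.    -0.002 -1.   ]] [-0.502  1.34  -0.283] 1.00341825535706
491.50524642525033 [[ 0.01  -1.     0.007]
 [-0.999 -0.01  -0.034]
 [ 0.034 -0.007 -0.999]] [ 0.524 -0.215  1.177]
464.7691808917753 [[-0.895 -0.445  0.014]
 [-0.276  0.529 -0.803]
 [ 0.35  -0.722 -0.596]] [0.222 0.558 0.704]
```

View pics/top0.png

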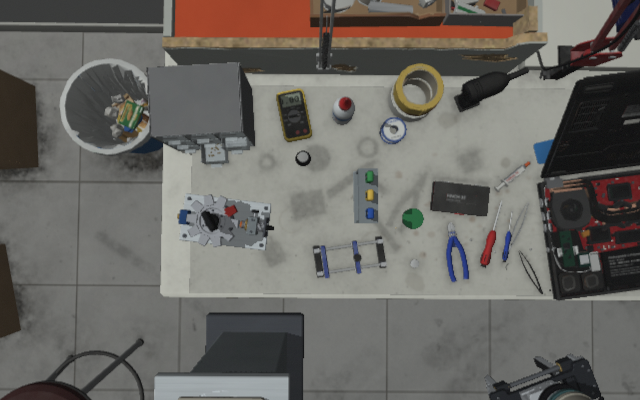

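View pics/scene0.png

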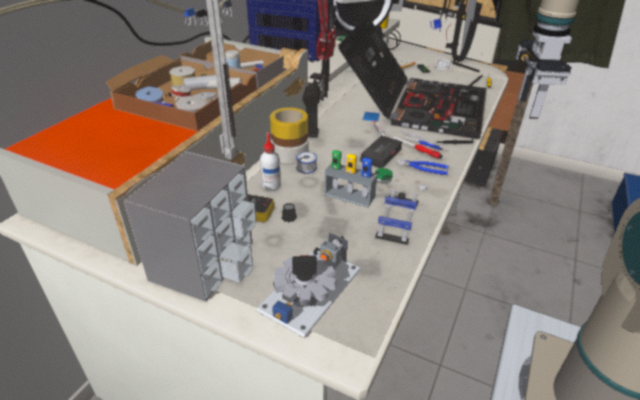

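The top view shows the rig at about (225,222) with the sensor to the right, the stand at (368,195) with yellow in the middle (371,196), the tin at (412,217) and the loupe at (303,157). I'll measure and zoom in on the rig.

```bash
python3 - <<'E'
from h import *
np.set_printoptions(precision=4,suppress=True)
a=snap("top")
R=dict(yel=((20,120,110),(32,255,255),.122),red=((0,130,90),(6,255,255),.063),red2=((174,130,90),(180,255,255),.063),org=((8,130,120),(17,255,255),.055),blue=((105,120,60),(125,255,255),.122),green=((50,100,50),(85,255,255),.122))
for k,(lo,hi,z) in R.items():
    for c,st in blobs(a,lo,hi,8)[1]:
        if 170<c[0]<430 and 130<c[1]<260: print(k,c,st,onz(a,*c,z))
cv2.imwrite("pics/t1.png",cv2.resize(np.hstack([a["img"][180:265,170:280],a["img"][160:245,330:440]])[:,:,::-1],None,fx=3.6,fy=3.6,interpolation=cv2.INTER_CUBIC))
E
```

```text
yel [369.4, 194.6] [366, 190, 7, 10, 62] [ 0.576  -0.3333  0.122 ]
red [230.0, 210.4] [225, 206, 11, 10, 77] [ 0.54   -0.0245  0.063 ]
org [240.4, 223.6] [240, 222, 2, 5, 8] [ 0.5103 -0.0472  0.055 ]
blue [370.0, 213.0] [366, 208, 8, 11, 73] [ 0.5365 -0.3349  0.122 ]
blue [182.8, 216.5] [179, 210, 9, 14, 87] [0.5251 0.0662 0.122 ]
green [369.2, 176.3] [366, 171, 7, 12, 70] [ 0.6154 -0.3327  0.122 ]
green [412.7, 218.3] [403, 209, 21, 20, 321] [ 0.526  -0.4267  0.122 ]
```

View pics/t1.png

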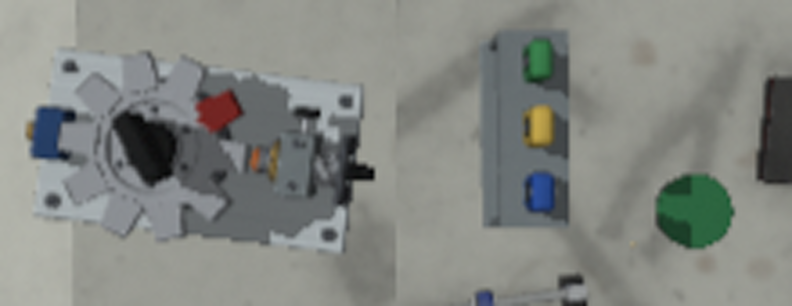

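Rig yaw is about -0.12. The red tooth stands about 36° (1 click) from the sensor, with the knob bar at about 29° world. Yellow's handle is near (0.576,-0.333). Next I'll hover above the wheel, estimated at (0.518,0.019).

step_arm:
  rows: [0.034,0.021,0.01,0,0,0,0.094,0.048,0.058,0.01,0,0,0,0.094,0.064,0.095,0.01,0,0,0,0.094,0.08,0.132,0.01,0,0,0.02,0.094,0.096,0.169,0.01,0,0,0.04,0.094,0.112,0.206,0.01,0,0,0.06,0.094,0.128,0.243,0.01,0,0,0.08,0.094,0.144,0.28,0.01,0,0,0.1,0.08,0.16,0.317,0.01,0,0,0.12,0.07,0.176,0.354,0.01,0,0,0.14,0.06,0.192,0.391,0.01,0,0,0.14,0.06,0.208,0.428,0.01,0,0,0.14,0.06,0.224,0.465,0.01,0,0,0.14,0.06,0.24,0.502,0.01,0,0,0.14,0.06,0.256,0.539,0.01,0,0,0.14,0.06,0.272,0.576,0.01,0,0,0.14,0.06,0.284,0.604,0.01,0,0,0.14,0.06,0.287,0.626,0.01,0,0,0.14,0.06,0.287,0.626,0.01,0,0,0.14,0.06]

```text
t: 1.73
position: [0.5184, 0.0241, 0.4144]
eef_rot: [[0.872, 0.489, 0.0], [0.489, -0.872, 0.003], [0.002, -0.003, -1.0]]
force: [0.5, 0.1, 0.8]
grip_width: 0.638
finger_force: 0.0
```

```bash
python3 - <<'E'
from h import *
np.set_printoptions(precision=4,suppress=True)
s=manip.state();print(s["t"],s["position"],s["eef_rot"],s["joints"],s["grip_width"])
a=snap("wrist","w1");print(a["R"],-a["R"].T@a["t"],a["hand_eye"],a["fx"])
E
```

```text
1.7333 [0.5184 0.0241 0.4144] [[ 0.8722  0.4891  0.0004]
 [ 0.4891 -0.8722  0.0034]
 [ 0.002  -0.0028 -1.    ]] [-0.0385  0.4295 -0.0864  1.8667  0.0435  0.8464 -1.2055] 0.6379925200367704
[[ 0.4895 -0.872  -0.0028]
 [-0.8461 -0.4757  0.2406]
 [-0.2111 -0.1154 -0.9706]] [0.5791 0.0588 0.3947] [[ 0.0004 -0.9701 -0.2425  0.07  ]
 [ 1.      0.0004  0.0001 -0.0005]
 [-0.     -0.2425  0.9701  0.0199]
 [ 0.      0.      0.      1.    ]] 345.9154152330496
```

View pics/w1.png

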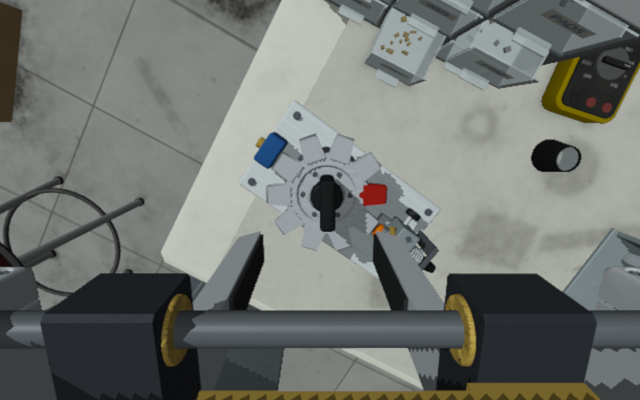

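The wrist view shows the knob bar upright in the image at (327,203), so the tool is aligned with it. The red tooth is at (374,194), the orange nose at (381,230) and the blue detent at (270,150).

```bash
python3 - <<'E'
from h import *
np.set_printoptions(precision=4,suppress=True)
a=snap("wrist")
g=cv2.cvtColor(a["img"],cv2.COLOR_RGB2GRAY)
m=(g<60).astype(np.uint8);m[:,:295]=0;m[:,360:]=0;m[:160]=0;m[240:]=0
n,l,st,c=cv2.connectedComponentsWithStats(m)
for i in range(1,n):
    if st[i][4]>100:
        print(st[i],c[i])
        ys=[ (v,np.where(l[v]==i)[0][[0,-1]]) for v in range(st[i][1],st[i][1]+st[i][3],4)]
        print([(v,x[0],x[1]) for v,x in ys])
for k,(lo,hi,z) in dict(red=((0,130,90),(6,255,255),.063),org=((8,150,120),(17,255,255),.055),blue=((105,120,60),(125,255,255),.05)).items():
    for c,st in blobs(a,lo,hi,30)[1]:
        if 230<c[0]<450 and 100<c[1]<260: print(k,c,st,onz(a,*c,z))
cv2.imwrite("pics/w2.png",cv2.resize(a["img"][95:275,230:450,::-1],None,fx=3.3,fy=3.3,interpolation=cv2.INTER_CUBIC))
E
```

```text
[ 308  172   33   57 1219] [323.9245 198.4832]
[(172, np.int64(321), np.int64(325)), (176, np.int64(317), np.int64(330)), (180, np.int64(315), np.int64(333)), (184, np.int64(311), np.int64(337)), (188, np.int64(309), np.int64(338)), (192, np.int64(308), np.int64(339)), (196, np.int64(308), np.int64(340)), (200, np.int64(309), np.int64(338)), (204, np.int64(311), np.int64(336)), (208, np.int64(317), np.int64(331)), (212, np.int64(317), np.int64(336)), (216, np.int64(317), np.int64(331)), (220, np.int64(317), np.int64(331)), (224, np.int64(317), np.int64(331)), (228, np.int64(320), np.int64(328))]
red [371.0, 191.6] [357, 181, 27, 22, 472] [ 0.5412 -0.0241  0.063 ]
org [375.1, 227.7] [370, 222, 11, 12, 75] [ 0.5098 -0.0495  0.055 ]
blue [266.6, 147.3] [251, 131, 32, 35, 609] [0.5278 0.086  0.05  ]
```

View pics/w2.png

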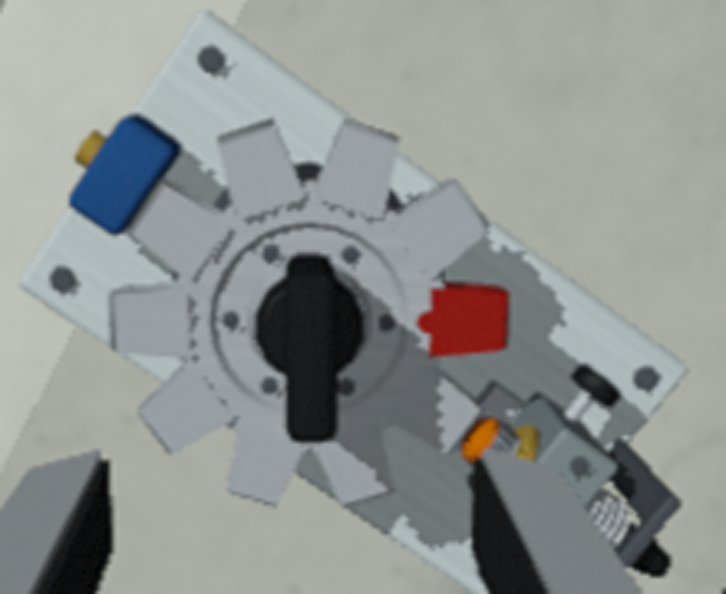

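```bash
python3 - <<'E'
from h import *
np.set_printoptions(precision=4,suppress=True)
a=snap("wrist");s=manip.state();print(s["position"],s["eef_rot"])
f=lambda x,y:(x/3.3+230-.35,y/3.3+95-.35)
P=[onz(a,*f(*p),.014) for p in [(205,12),(22,283),(687,370)]];print(P)
d=P[0]-P[2];print("long",np.linalg.norm(d),"yaw",np.arctan2(-d[0],d[1]));d=P[0]-P[1];print("short",np.linalg.norm(d),np.arctan2(d[1],d[0]))
print("hub",onz(a,*f(310,323),.068),"ring",onz(a,*f(310,320),.0635))
print("bar near/far top",onz(a,324,229,.11),onz(a,324,172,.11), "mid",onz(a,324,203,.11))
print("gp col",proj(a,np.array(s["position"])+.18*np.array(s["eef_rot"])[:,2]))
E
```

```text
[0.5174 0.0176 0.4144] [[ 0.8764  0.4815 -0.0009]
 [ 0.4815 -0.8764 -0.0009]
 [-0.0012  0.0004 -1.    ]]
[array([0.5808, 0.0863, 0.014 ]), array([0.4732, 0.0994, 0.014 ]), array([ 0.5566, -0.1143,  0.014 ])]
long 0.20209834023887668 yaw -0.11960481129316743
short 0.10838028178640234 -0.12077123760408215
hub [0.5182 0.0139 0.068 ] ring [0.5182 0.0138 0.0635]
bar near/far top [0.498  0.0029 0.11  ] [0.5413 0.0272 0.11  ] mid [0.5182 0.0142 0.11  ]
gp col [np.float64(321.56963119207774), np.float64(262.53791587747526)]
```

step_arm:
  rows: [0.0015,-0.0035,-0.035,0,0,0,0.06,0.0015,-0.0035,-0.07,0,0,0,0.06,0.0015,-0.0035,-0.105,0,0,0,0.06,0.0015,-0.0035,-0.13,0,0,0,0.06,0.0015,-0.0035,-0.14,0,0,0,0.06,0.0015,-0.0035,-0.14,0,0,0,0.06,0.0015,-0.0035,-0.14,0,0,0,0.06,0.0015,-0.0035,-0.14,0,0,0,0.03,0.0015,-0.0035,-0.14,0,0,0,0.01,0.0015,-0.0035,-0.14,0,0,0,0.008,0.0015,-0.0035,-0.14,0,0,0,0.008,0.0015,-0.0035,-0.14,0,0,0,0.008]

```text
t: 2.88
position: [0.5194, 0.0148, 0.2754]
eef_rot: [[0.876, 0.482, 0.001], [0.482, -0.876, 0.0], [0.001, 0.001, -1.0]]
force: [0.2, -0.8, -0.8]
grip_width: 0.319
finger_force: 0.0
```

step_arm:
  rows: [0,0,0,0,0,0,0.008,0,0,0,0,0,0,0.008,0,0,0,0,0,0,0.008,0,0,0,0,0,0,0.008]

```text
t: 3.22
position: [0.5188, 0.0159, 0.2748]
eef_rot: [[0.876, 0.483, -0.001], [0.483, -0.876, 0.001], [-0.0, -0.002, -1.0]]
force: [-3.4, 2.9, 5.7]
grip_width: 0.149
finger_force: 30.0
```

The knob is gripped at 14 mm. Now I'll turn it clockwise.

step_arm:
  rows: [0,0,0,0,0,-0.06,0.008,0,0,0,0,0,-0.13,0.008,0,0,0,0,0,-0.2,0.008,0,0,0,0,0,-0.27,0.008,0,0,0,0,0,-0.34,0.008,0,0,0,0,0,-0.41,0.008,0,0,0,0,0,-0.48,0.008,0,0,0,0,0,-0.54,0.008,0,0,0,0,0,-0.59,0.008,0,0,0,0,0,-0.625,0.008,0,0,0,0,0,-0.625,0.008,0,0,0,0,0,-0.625,0.008,0,0,0,0,0,-0.625,0.008,0,0,0,0,0,-0.625,0.008]

```text
t: 4.38
position: [0.5189, 0.0154, 0.2748]
eef_rot: [[0.993, -0.121, -0.001], [-0.121, -0.993, 0.001], [-0.001, -0.001, -1.0]]
force: [-2.7, 3.0, 5.7]
grip_width: 0.148
finger_force: 30.0
```

Now I'll release, rise and look.

step_arm:
  rows: [0,0,0,0,0,0,0.04,0,0,0,0,0,0,0.05,0,0,0,0,0,0,0.05,0,0,0.01,0,0,0,0.05,0,0,0.045,0,0,0,0.05,0,0,0.085,0,0,0,0.05,0,0,0.12,0,0,0,0.05,0,0,0.14,0,0,0,0.05,0,0,0.14,0,0,0,0.05,0,0,0.14,0,0,0,0.05]

```text
t: 5.22
position: [0.5193, 0.0145, 0.4162]
eef_rot: [[0.992, -0.122, 0.003], [-0.122, -0.993, 0.0], [0.003, -0.001, -1.0]]
force: [0.2, -0.5, -0.5]
grip_width: 0.533
finger_force: 0.0
```

```bash
python3 - <<'E'
from h import *
np.set_printoptions(precision=4,suppress=True)
a=snap("wrist","w3");s=manip.state();print(s["t"],s["position"],s["force"])
for k,(lo,hi,z) in dict(red=((0,130,90),(6,255,255),.063),org=((8,150,120),(17,255,255),.055)).items():
    for c,st in blobs(a,lo,hi,20)[1]:
        if 200<c[0]<480 and 80<c[1]<290: print(k,c,st,onz(a,*c,z))
cv2.imwrite("pics/w3c.png",cv2.resize(a["img"][95:275,230:450,::-1],None,fx=3.3,fy=3.3,interpolation=cv2.INTER_CUBIC))
E
```

```text
5.2667 [0.5188 0.0146 0.4148] [ 0.032   0.0576 -0.0774]
red [364.4, 191.8] [351, 182, 26, 20, 434] [ 0.5124 -0.0301  0.063 ]
org [382.3, 190.5] [379, 183, 7, 15, 78] [ 0.5097 -0.049   0.055 ]
```

View pics/w3c.png

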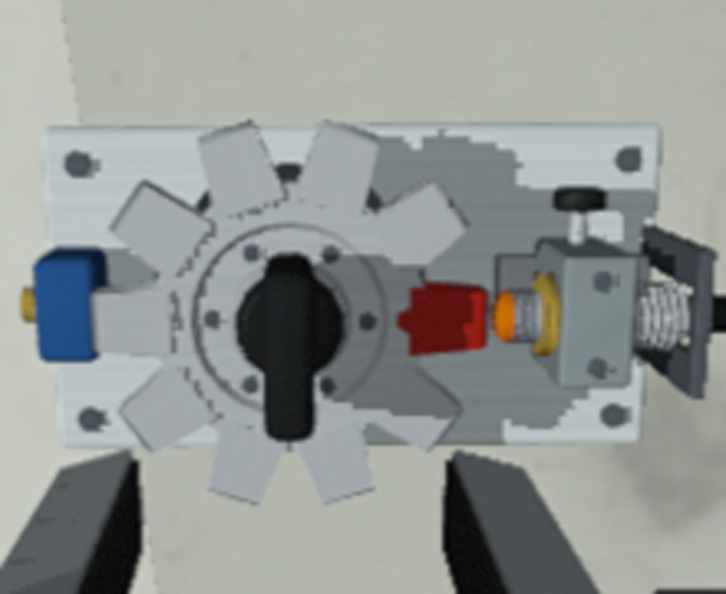

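The red tooth now faces the orange nose: tooth tip edge at about u=377 in the full image, nose face at u≈379.5, v≈190. I'll measure the gap, then go over the yellow gauge.

```bash
python3 - <<'E'
from h import *
np.set_printoptions(precision=4,suppress=True)
a=snap("wrist");np.save("pics/gapview.npy",a["img"])
img=a["img"].astype(int)
for v in (186,190,194): print(v,[tuple(img[v,u]) for u in range(372,384)])
yw=-.12;R=np.array([[np.cos(yw),-np.sin(yw)],[np.sin(yw),np.cos(yw)]])
f=lambda x,y:(x/3.3+230-.35,y/3.3+95-.35)
for n,p,z in [("ring",f(290,322),.0635),("tooth tip",(377,191),.060),("tooth tip-ch",(376,191),.063),("nose",(379,190.5),.057),("tooth cen",f(455,320),.063)]:
    X=onz(a,*p,z);print(n,X,"rig:",R.T@(X[:2]-[.5187,.0142]))
E
```

```text
186 [(np.int64(94), np.int64(19), np.int64(16)), (np.int64(120), np.int64(21), np.int64(16)), (np.int64(147), np.int64(28), np.int64(20)), (np.int64(146), np.int64(29), np.int64(20)), (np.int64(125), np.int64(26), np.int64(20)), (np.int64(84), np.int64(46), np.int64(45)), (np.int64(87), np.int64(71), np.int64(66)), (np.int64(96), np.int64(68), np.int64(53)), (np.int64(150), np.int64(78), np.int64(6)), (np.int64(191), np.int64(106), np.int64(0)), (np.int64(194), np.int64(109), np.int64(0)), (np.int64(193), np.int64(108), np.int64(0))]
190 [(np.int64(92), np.int64(18), np.int64(16)), (np.int64(119), np.int64(21), np.int64(18)), (np.int64(146), np.int64(28), np.int64(21)), (np.int64(144), np.int64(27), np.int64(20)), (np.int64(120), np.int64(26), np.int64(22)), (np.int64(83), np.int64(49), np.int64(49)), (np.int64(85), np.int64(67), np.int64(62)), (np.int64(105), np.int64(64), np.int64(37)), (np.int64(160), np.int64(84), np.int64(0)), (np.int64(196), np.int64(110), np.int64(0)), (np.int64(200), np.int64(113), np.int64(0)), (np.int64(199), np.int64(112), np.int64(0))]
194 [(np.int64(146), np.int64(28), np.int64(21)), (np.int64(147), np.int64(30), np.int64(24)), (np.int64(146), np.int64(31), np.int64(23)), (np.int64(140), np.int64(25), np.int64(19)), (np.int64(117), np.int64(27), np.int64(24)), (np.int64(95), np.int64(70), np.int64(71)), (np.int64(107), np.int64(109), np.int64(110)), (np.int64(124), np.int64(112), np.int64(106)), (np.int64(155), np.int64(97), np.int64(62)), (np.int64(181), np.int64(98), np.int64(0)), (np.int64(187), np.int64(102), np.int64(0)), (np.int64(184), np.int64(100), np.int64(0))]
ring [0.5164 0.0158 0.0635] rig: [-0.0024  0.0013]
tooth tip [ 0.5098 -0.0427  0.06  ] rig: [-0.0021 -0.0575]
tooth tip-ch [ 0.5106 -0.0413  0.063 ] rig: [-0.0014 -0.056 ]
nose [ 0.5093 -0.0451  0.057 ] rig: [-0.0022 -0.06  ]
tooth cen [ 0.511 -0.033  0.063] rig: [-0.002  -0.0477]
```

step_arm:
  rows: [0.005,-0.03,0.005,0,0,0.02,0.05,0.012,-0.07,0.005,0,0,0.04,0.05,0.018,-0.11,0.005,0,0,0.06,0.05,0.025,-0.15,0.005,0,0,0.08,0.05,0.032,-0.19,0.005,0,0,0.1,0.05,0.038,-0.23,0.005,0,0,0.12,0.05,0.045,-0.27,0.005,0,0,0.14,0.05,0.052,-0.31,0.005,0,0,0.15,0.05,0.057,-0.338,0.005,0,0,0.15,0.05,0.057,-0.348,0.005,0,0,0.15,0.05,0.057,-0.348,0.005,0,0,0.15,0.05,0.057,-0.348,0.005,0,0,0.15,0.05]

```text
t: 6.32
position: [0.5759, -0.3324, 0.4179]
eef_rot: [[1.0, 0.027, -0.003], [0.027, -1.0, 0.003], [-0.003, -0.003, -1.0]]
force: [0.5, 0.2, -0.5]
grip_width: 0.531
finger_force: 0.0
```

```bash
python3 - <<'E'
from h import *
np.set_printoptions(precision=4,suppress=True)
a=snap("wrist","w4");s=manip.state();print(s["t"],s["position"],s["eef_rot"])
for k,(lo,hi) in dict(yel=((20,100,90),(34,255,255)),blue=((105,120,60),(125,255,255)),green=((50,100,40),(85,255,255))).items():
    m,B=blobs(a,lo,hi,60)
    for c,st in B:
        if c[1]<280: print(k,c,st,onz(a,*c,.122))
E
```

```text
6.3667 [ 0.5764 -0.3312  0.4184] [[ 0.9996  0.0294 -0.0019]
 [ 0.0294 -0.9996  0.003 ]
 [-0.0018 -0.003  -1.    ]]
yel [165.9, 27.9] [122, 0, 76, 47, 698] [ 0.7042 -0.2165  0.122 ]
yel [323.9, 196.1] [316, 178, 17, 36, 551] [ 0.5815 -0.3358  0.122 ]
blue [388.9, 35.0] [361, 0, 64, 59, 577] [ 0.7039 -0.3795  0.122 ]
blue [323.3, 238.6] [316, 219, 16, 40, 573] [ 0.5447 -0.3365  0.122 ]
blue [595.4, 275.2] [581, 249, 29, 53, 551] [ 0.5179 -0.5732  0.122 ]
blue [493.2, 266.8] [480, 258, 28, 16, 317] [ 0.5232 -0.4836  0.122 ]
blue [295.7, 277.9] [291, 271, 10, 18, 105] [ 0.5078 -0.3136  0.122 ]
green [324.9, 150.7] [317, 135, 17, 32, 508] [ 0.6185 -0.3354  0.122 ]
green [418.5, 224.1] [397, 204, 44, 42, 1418] [ 0.5598 -0.4155  0.122 ]
```

View pics/w4.png

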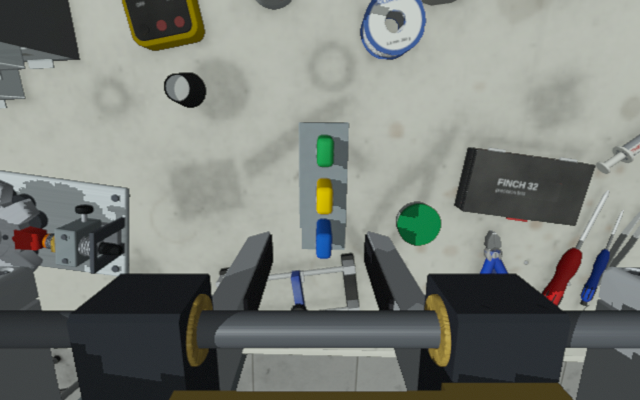

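The yellow handle's top is at about (324,199), between green at (325,151) and blue at (323,239), which puts it near (0.579,-0.336). The two knob grips give the wheel axis as (0.5181,0.0155). The rest-gap middle is then about (0.5108,-0.0452). Now I'll grasp the gauge.

step_arm:
  rows: [0.003,-0.004,-0.035,0,0,-0.01,0.05,0.003,-0.004,-0.07,0,0,-0.01,0.05,0.003,-0.004,-0.1,0,0,-0.01,0.05,0.003,-0.004,-0.125,0,0,-0.01,0.05,0.003,-0.004,-0.137,0,0,-0.01,0.05,0.003,-0.004,-0.137,0,0,-0.01,0.05,0.003,-0.004,-0.137,0,0,-0.01,0.05,0.003,-0.004,-0.137,0,0,-0.01,0.02,0.003,-0.004,-0.137,0,0,-0.01,0.008,0.003,-0.004,-0.137,0,0,-0.01,0.008,0.003,-0.004,-0.137,0,0,-0.01,0.008,0.003,-0.004,-0.137,0,0,-0.01,0.008,0.003,-0.004,-0.137,0,0,-0.01,0.008,0.003,-0.004,-0.137,0,0,-0.01,0.008,0.003,-0.004,-0.137,0,0,-0.01,0.008]

```text
t: 7.62
position: [0.5793, -0.3372, 0.2831]
eef_rot: [[1.0, 0.018, 0.0], [0.018, -1.0, -0.0], [0.0, 0.0, -1.0]]
force: [-0.8, -0.2, 4.1]
grip_width: 0.144
finger_force: 30.0
```

step_arm:
  rows: [0,0,0.015,0,0,0,0.008,0,0,0.035,0,0,0,0.008,0,0,0.055,0,0,0,0.008,0,0,0.075,0,0,0,0.008,0,0,0.095,0,0,0,0.008,0,0,0.11,0,0,0,0.008,0,0,0.11,0,0,0,0.008,0,0,0.11,0,0,0,0.008,0,0,0.11,0,0,0,0.008]

```text
t: 8.37
position: [0.5788, -0.3369, 0.3913]
eef_rot: [[1.0, 0.018, -0.002], [0.018, -1.0, 0.001], [-0.002, -0.001, -1.0]]
force: [-0.5, -0.0, -0.9]
grip_width: 0.15
finger_force: 30.0
```

```bash
python3 - <<'E'
from h import *
np.set_printoptions(precision=4,suppress=True)
a=snap("wrist","w5");s=manip.state();print(s["t"],s["position"],s["eef_rot"],s["force"])
p=np.array(s["position"]);Rt=np.array(s["eef_rot"])
for d in (.155,.180,.205,.273): print(d,proj(a,p+Rt@[0,0,d]),proj(a,p+Rt@[.012,0,d]))
for c,st in blobs(a,(20,100,90),(34,255,255),60)[1]: print(c,st)
cv2.imwrite("pics/w5c.png",cv2.resize(a["img"][150:300,220:420,::-1],None,fx=4,fy=4,interpolation=cv2.INTER_CUBIC))
E
```

```text
8.4167 [ 0.5788 -0.3369  0.391 ] [[ 0.9998  0.0178 -0.0025]
 [ 0.0178 -0.9998  0.0014]
 [-0.0024 -0.0015 -1.    ]] [ 0.4153  0.7614 -0.6769]
0.155 [np.float64(318.7764324925062), np.float64(284.0944801837354)] [np.float64(318.8019854493812), np.float64(258.02402083121405)]
0.18 [np.float64(318.6704491097882), np.float64(260.5272484268977)] [np.float64(318.690534921107), np.float64(237.7803545454678)]
0.205 [np.float64(318.59058669819706), np.float64(242.76846479155392)] [np.float64(318.60696418909987), np.float64(222.60072250418048)]
0.273 [np.float64(318.44794274390364), np.float64(211.04912310479335)] [np.float64(318.4585688481373), np.float64(195.64646928236675)]
[146.4, 28.0] [99, 0, 82, 47, 739]
[317.7, 265.8] [304, 226, 29, 77, 2003]
[355.9, 330.8] [350, 295, 11, 71, 488]
[278.7, 334.5] [276, 301, 7, 64, 227]
```

View pics/w5c.png

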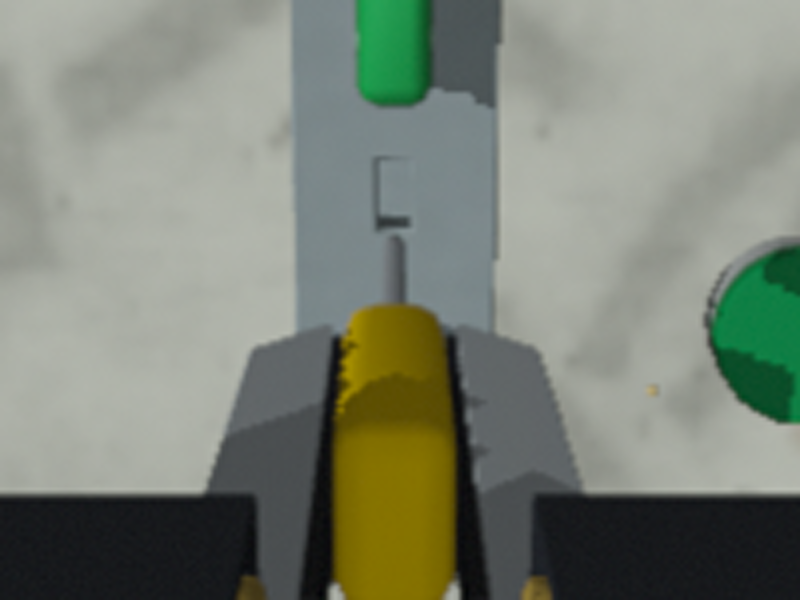

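The gauge is held straight: blade tip at full-image (318.6,208.6), centred across and about 2 mm behind the tool's centre along x. I'll move over the gap.

step_arm:
  rows: [-0.004,0.02,0,0,0,0,0.008,-0.012,0.05,0,0,0,-0.02,0.008,-0.02,0.085,0,0,0,-0.04,0.008,-0.028,0.12,0,0,0,-0.06,0.008,-0.036,0.155,0,0,0,-0.08,0.008,-0.044,0.19,0,0,0,-0.1,0.008,-0.052,0.225,0,0,0,-0.12,0.008,-0.06,0.26,0,0,0,-0.138,0.008,-0.065,0.28,0,0,0,-0.138,0.008,-0.067,0.29,0,0,0,-0.138,0.008,-0.067,0.292,0,0,0,-0.138,0.008,-0.067,0.292,-0.01,0,0,-0.138,0.008,-0.067,0.292,-0.02,0,0,-0.138,0.008,-0.067,0.292,-0.02,0,0,-0.138,0.008,-0.067,0.292,-0.02,0,0,-0.138,0.008,-0.067,0.292,-0.02,0,0,-0.138,0.008]

```text
t: 9.75
position: [0.5123, -0.0464, 0.3722]
eef_rot: [[0.993, -0.122, -0.001], [-0.122, -0.993, -0.0], [-0.001, 0.001, -1.0]]
force: [-0.5, -0.5, -0.8]
grip_width: 0.147
finger_force: 30.0
```

```bash
python3 - <<'E'
from h import *
np.set_printoptions(precision=4,suppress=True)
for i in range(3):
    a=snap("wrist","w6");s=manip.state();print(s["t"],s["position"],s["eef_rot"][1],s["force"])
p=np.array(s["position"]);Rt=np.array(s["eef_rot"])
print("axis tip",proj(a,p+Rt@[0,0,.273]),"tip front",proj(a,p+Rt@[.0025,0,.273]))
for z in (.055,.060):print("gap",proj(a,[.5107,-.0461,z]),proj(a,[.5108,-.0452,z]))
cv2.imwrite("pics/w6c.png",cv2.resize(a["img"][150:270,240:400,::-1],None,fx=5,fy=5,interpolation=cv2.INTER_CUBIC))
E
```

```text
9.8 [ 0.5124 -0.0462  0.3725] [-0.1216 -0.9926 -0.0004] [ 0.187   1.1285 -0.8519]
9.85 [ 0.5124 -0.0459  0.3727] [-0.1211 -0.9926 -0.0002] [ 0.2492 -0.8007 -0.9401]
9.9 [ 0.5124 -0.0457  0.3729] [-0.1207 -0.9927 -0.0001] [ 0.199   0.9639 -0.9099]
axis tip [np.float64(318.1788488975965), np.float64(210.88326604623737)] tip front [np.float64(318.17892441147694), np.float64(207.69658040765808)]
gap [np.float64(318.82938632732316), np.float64(199.39336977558628)] [np.float64(317.80673527993844), np.float64(199.403722984534)]
gap [np.float64(318.841538264313), np.float64(200.7295705838985)] [np.float64(317.8024290406778), np.float64(200.74008085209576)]
```

View pics/w6c.png

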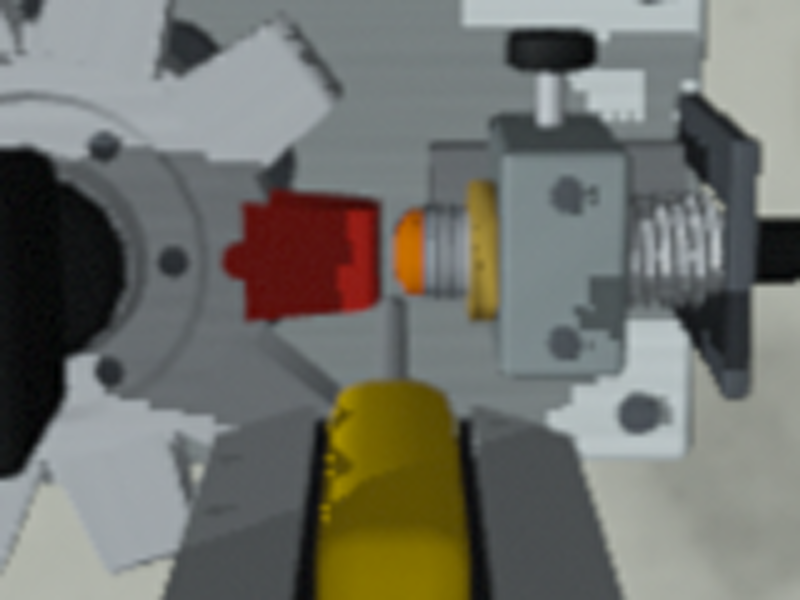

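The tip at (319,209.4) sits slightly sensor-side of the gap middle at u≈317.4. The tooth edge is at 316.2, the nose at 318.6, and the nose centre at v≈200.4. I'll shift about 1 mm to the wheel, 1.5 mm in x, and descend slowly.

step_arm:
  rows: [0.0015,0.0007,-0.01,0,0,0,0.008,0.0015,0.0007,-0.02,0,0,0,0.008,0.0015,0.0007,-0.028,0,0,0,0.008,0.0015,0.0007,-0.031,0,0,0,0.008,0.0015,0.0007,-0.031,0,0,0,0.008,0.0015,0.0007,-0.031,0,0,0,0.008,0.0015,0.0007,-0.034,0,0,0,0.008,0.0015,0.0007,-0.037,0,0,0,0.008,0.0015,0.0007,-0.04,0,0,0,0.008,0.0015,0.0007,-0.042,0,0,0,0.008,0.0015,0.0007,-0.042,0,0,0,0.008]

```text
t: 10.82
position: [0.5136, -0.0446, 0.3303]
eef_rot: [[0.993, -0.12, -0.001], [-0.12, -0.993, -0.0], [-0.001, 0.0, -1.0]]
force: [-0.3, 0.4, -0.7]
grip_width: 0.148
finger_force: 30.0
```

step_arm:
  rows: [0,0,-0.002,0,0,0,0.008,0,0,-0.004,0,0,0,0.008,0,0,-0.006,0,0,0,0.008,0,0,-0.006,0,0,0,0.008,0,0,-0.006,0,0,0,0.008]

```text
t: 11.23
position: [0.5141, -0.0447, 0.3251]
eef_rot: [[0.993, -0.12, 0.001], [-0.12, -0.993, -0.0], [0.002, 0.0, -1.0]]
force: [0.2, 0.7, 3.3]
grip_width: 0.148
finger_force: 30.0
```

```bash
python3 - <<'E'
from h import *
np.set_printoptions(precision=4,suppress=True)
for i in range(2):
    a=snap("wrist");s=manip.state();print(s["t"],s["position"],s["force"],s["wrist_torque"])
cv2.imwrite("pics/w7c.png",cv2.resize(a["img"][150:270,240:400,::-1],None,fx=5,fy=5,interpolation=cv2.INTER_CUBIC))
E
```

```text
11.2833 [ 0.514  -0.0447  0.3251] [ 0.3648 -1.0796  4.3047] [-0.1256 -0.0592  0.027 ]
11.3333 [ 0.5141 -0.0446  0.3251] [ 0.1455 -0.8714  3.7966] [-0.1743 -0.0891 -0.0046]
```

View pics/w7c.png

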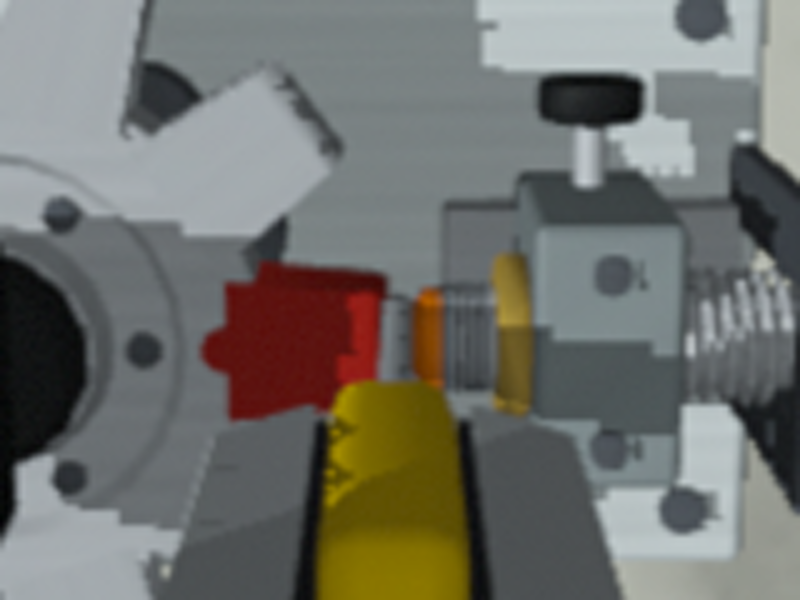

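The blade sits between the red tooth and the orange nose with about 4 N. I'll keep going down slowly, easing 1 mm towards the gap point.

step_arm:
  rows: [0,-0.0002,-0.0015,0,0,0,0.008,0,-0.0004,-0.003,0,0,0,0.008,0,-0.0006,-0.0045,0,0,0,0.008,0,-0.0008,-0.006,0,0,0,0.008,0,-0.001,-0.0075,0,0,0,0.008,0,-0.001,-0.009,0,0,0,0.008,0,-0.001,-0.009,0,0,0,0.008,0,-0.001,-0.009,0,0,0,0.008]

```text
t: 12.0
position: [0.5142, -0.0456, 0.3161]
eef_rot: [[0.993, -0.12, 0.002], [-0.12, -0.993, -0.0], [0.002, 0.0, -1.0]]
force: [1.3, -1.3, 3.5]
grip_width: 0.144
finger_force: 30.0
```

step_arm:
  rows: [0,0,-0.0015,0,0,0,0.008,0,0,-0.003,0,0,0,0.008,0,0,-0.0045,0,0,0,0.008,0,0,-0.006,0,0,0,0.008,0,0,-0.0075,0,0,0,0.008,0,0,-0.009,0,0,0,0.008,0,0,-0.0105,0,0,0,0.008,0,0,-0.012,0,0,0,0.008,0,0,-0.012,0,0,0,0.008,0,0,-0.012,0,0,0,0.008,0,0,-0.012,0,0,0,0.008]

```text
t: 12.92
position: [0.514, -0.0456, 0.3039]
eef_rot: [[0.993, -0.12, 0.001], [-0.12, -0.993, -0.0], [0.001, 0.0, -1.0]]
force: [1.0, -1.6, 4.3]
grip_width: 0.147
finger_force: 30.0
```

```bash
python3 - <<'E'
from h import *
np.set_printoptions(precision=4,suppress=True)
a=snap("wrist");s=manip.state();print(s["t"],s["position"],s["eef_rot"],s["force"],s["wrist_torque"])
p=np.array(s["position"]);Rt=np.array(s["eef_rot"])
print([proj(a,p+Rt@[.010,0,d]) for d in (.205,.24,.273)], [proj(a,[.5107,-.0461,.06])])
for k,(lo,hi) in dict(yel=((20,100,90),(34,255,255)),red=((0,130,90),(6,255,255)),org=((8,150,120),(17,255,255))).items():
    for c,st in blobs(a,lo,hi,40)[1]:
        if 260<c[0]<400: print(k,c,st)
cv2.imwrite("pics/w8c.png",cv2.resize(a["img"][150:270,240:400,::-1],None,fx=5,fy=5,interpolation=cv2.INTER_CUBIC))
E
```

```text
12.9667 [ 0.514  -0.0457  0.3039] [[ 0.9928 -0.1201  0.0011]
 [-0.1201 -0.9928 -0.0003]
 [ 0.0011  0.0002 -1.    ]] [ 0.8443 -1.0771  4.2344] [-0.3287 -0.2652  0.0355]
[[np.float64(318.69634875988675), np.float64(225.94987088424534)], [np.float64(318.61273926437286), np.float64(209.61227586159217)], [np.float64(318.55390684254843), np.float64(198.11620982194273)]] [[np.float64(319.7481217602995), np.float64(227.25480635971834)]]
yel [344.7, 220.4] [340, 208, 9, 27, 173]
yel [317.9, 265.4] [304, 226, 29, 77, 2043]
yel [356.0, 329.9] [350, 295, 11, 71, 479]
yel [278.6, 338.1] [276, 308, 6, 58, 213]
red [293.6, 224.1] [276, 215, 39, 22, 561]
org [326.7, 220.6] [324, 216, 5, 12, 40]
```

View pics/w8c.png

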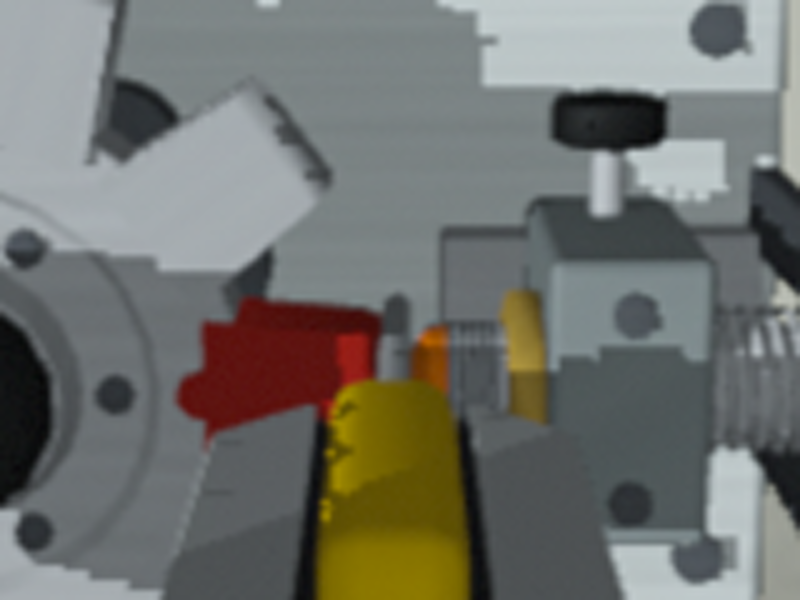

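The blade runs straight through the gap with its tip visible below at (319,209). The tooth and nose bear on both faces, and there is no slip in the grip (handle edge still at row 226). I'll hold briefly, then hand in.

step_arm:
  rows: [0,0,0,0,0,0,0.008,0,0,0,0,0,0,0.008,0,0,0,0,0,0,0.008,0,0,0,0,0,0,0.008,0,0,0,0,0,0,0.008,0,0,0,0,0,0,0.008]

```text
t: 13.47
position: [0.514, -0.0456, 0.3039]
eef_rot: [[0.993, -0.12, 0.001], [-0.12, -0.993, -0.0], [0.001, 0.0, -1.0]]
force: [0.4, -1.0, 5.4]
grip_width: 0.147
finger_force: 30.0
```

```bash
python3 -c "
from bench import manip
s=manip.state();print(s['t'],s['position'],s['force']);print(manip.sign_off())"
```

```text
13.4667 [ 0.51399041 -0.04563784  0.30389021] [ 0.43320285 -1.01791009  5.38043105]
the job is handed in; nothing more can be done
None
```

The job is handed in at 13.5 s, with no verdict returned: the red tooth faces the sensor with the knob let go, and the yellow gauge is held in the gap with its tip about 24 mm below the nose centre and 17 mm above the base plate, by my measurements.

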